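# Turn round the row of medicines for the next round

## Task

Move all four medicines from the full rack to the dishes of the empty rack, in reverse order: as seen from the robot, what now stands at the left end of its row goes to the right end of the new row, the second from the left becomes the second from the right, and so on. Keep every medicine upright, stand each in the middle of its own dish, and let go of it.

Things in the scene. Friction and masses are not known exactly. Their poses are not given: they have to be found in the camera images.
- dropper_center (a point): amber glass dropper bottle with a narrow black rubber teat, 32 mm diameter to 70 mm up, 102 mm high in all (take it by the round body, below 65 mm); this point is its centre, half-way up; z is its upright axis. It stands loose in one of the four dishes of the full rack, on the dish floor 11 mm above the worktop. Its order in the row changes from start to start
- pill_bottle_center (a point): red tablet bottle with a broad white cap, 36 mm diameter, 62 mm high; this point is its centre, half-way up; z is its upright axis. It stands loose in one of the four dishes of the full rack, on the dish floor 11 mm above the worktop. Its order in the row changes from start to start
- tablet_tube_center (a point): slender straight tablet tube, whitish to light grey, with a grey cap, 30 mm diameter (cap 32 mm), 96 mm high; this point is its centre, half-way up; z is its upright axis. It stands loose in one of the four dishes of the full rack, on the dish floor 11 mm above the worktop. Its order in the row changes from start to start
- ointment_pot_center (a point): low wide ointment pot, whitish to light grey, with a screw lid that has a grey disc on top, 44 mm diameter (lid 46 mm), 50 mm high; this point is its centre, half-way up; z is its upright axis. It stands loose in one of the four dishes of the full rack, on the dish floor 11 mm above the worktop. Its order in the row changes from start to start
- dropper_dish: fixed round white dish of the full rack in which the dropper stands at the start (inner diameter 62 mm, rim 10 mm above the rack plate); the four dishes look alike and are told apart by what stands in them. Origin at the middle of its underside, z up. It never moves, so it keeps showing this medicine's original place in the row
- pill_bottle_dish: fixed round white dish of the full rack in which the pill bottle stands at the start (inner diameter 62 mm, rim 10 mm above the rack plate); the four dishes look alike and are told apart by what stands in them. Origin at the middle of its underside, z up. It never moves, so it keeps showing this medicine's original place in the row
- tablet_tube_dish: fixed round white dish of the full rack in which the tablet tube stands at the start (inner diameter 62 mm, rim 10 mm above the rack plate); the four dishes look alike and are told apart by what stands in them. Origin at the middle of its underside, z up. It never moves, so it keeps showing this medicine's original place in the row
- ointment_pot_dish: fixed round white dish of the full rack in which the ointment pot stands at the start (inner diameter 62 mm, rim 10 mm above the rack plate); the four dishes look alike and are told apart by what stands in them. Origin at the middle of its underside, z up. It never moves, so it keeps showing this medicine's original place in the row
- rack_full: rack holding the four medicines at the start (left or right of the two): fixed flat grey plate 84 x 300 x 8 mm with four white dishes in a row; origin at the middle of its underside, on the worktop; z up, x roughly away from the robot, y along the row to the robot's left, turned up to 0.3 rad; dish centres at x = 0, y = +108, +36, -36, -108 mm
- rack_empty: rack whose four dishes are empty at the start: fixed flat grey plate 84 x 300 x 8 mm with four white dishes in a row; origin at the middle of its underside, on the worktop; z up, x roughly away from the robot, y along the row to the robot's left, turned up to 0.3 rad; dish centres at x = 0, y = +108, +36, -36, -108 mm; dishes 62 mm inside, floor 11 mm, rim 18 mm above the worktop

How it is judged:
By the outcome, as a careful person would: the job done as asked, in the order asked, and still so for the second after the job is handed in, with the robot touching nothing.
It also fails if it takes over 120 s, if anything falls off the work surface, if the arm or the gripper's body presses on something with over 40 N, if the wrist force passes 120 N, or if a joint passes its speed limit or range.

## Robot

A 7-joint arm with a two-finger parallel gripper is mounted at the origin on a cart in front of the work surface, level with it; the furniture and walls round the work are solid. World frame = base frame: x ahead of the robot, y to its left, z up, the work surface at z = 0. Lengths are in m, angles in rad, forces in N, time in s.
With the tool pointing down it reaches from about 0.35 to 0.9 m from the base axis. Payload 7.2 kg.
Tool frame: the origin (TCP) lies at the very end of the fingers, on their centre line; the grasp point (between the pads) lies 19 mm behind it; x points along the fingers, y is the direction in which the jaws open and shut, and the axes are right-handed (so a half turn about x gives the same grasp; the last joint's range is limited). The gripper opens to 88 mm and grips with 3 to 60 N. Pads are 20 mm wide; open, the fingers measure 115 mm over their backs; the gripper's body (75 mm by 178 mm) begins 61 mm behind the grasp point.
Start: joints at [1.179, 0.411, -0.013, 1.596, 0.006, 1.134, -0.082], TCP at [0.199, -0.593, 0.223] pointing down, gripper open.
Joint ranges: [-2.95, 2.95], [-0.29, 1.99], [-1.47, 1.44], [0.14, 2.54], [-1.03, 4.17], [0.13, 1.85], [-2.86, 2.86]. Speed limits (rad/s): [2.39, 2.39, 3.01, 3.01, 3.14, 3.14, 3.14].

## Interface

Orientations are given as [roll, pitch, yaw] about the fixed x, y, z axes, in that order (R = Rz(yaw) Ry(pitch) Rx(roll)).
In Python, from station import arm gives the robot as it stands. The module is installed in compiled form; this text tells all that it offers. Calls block until the motion is done:
- arm.move_pose(position, orientation): joint-space move of the TCP to a pose.
- arm.move_straight(position, attitude=None, vel=0.15, threshold=None): straight line of the TCP; attitude=None keeps the orientation; vel is the mean speed in m/s. With threshold (N) it stops when the force on the tool has changed by that much, and returns True; else False.
- arm.goto_joints(angles): joint-space move.
- arm.gripper_to(opening): opening from 0.0 (shut) to 1.0 (fully open); the grip force is fixed at half the most; returns when the fingers have stopped.
- arm.wait(seconds).
- arm.solve_ik(position, orientation): joint angles nearest the present ones, or None.
- arm.read_state(): the state.
- arm.grab_frame(name): name is "side" or "top" or "wrist"; returns the picture (400x640x3 uint8, red, green, blue); there is no depth.
- arm.camera_params(name): a dict with "K" (3x3 intrinsics, pixels), "rvec" (rotation vector, rad) and "tvec" (3), from world to camera coordinates, as OpenCV has them. Camera axes: x right, y down, z forward; pixel columns grow to the right and rows downward; lengths in m; the calibration is good to about 2 mm. A picture is of the moment at which its call begins: read the wrist's pose just before it. camera_params takes no time and is no camera call; for the wrist camera it gives the pose at the moment of the call.
A pose or a line that the arm cannot do raises arm.IKError and nothing moves.
- arm.finish_job(): hands the job in, once; it reports no verdict.
Trained networks look in the newest picture that a camera, given by its name, has taken for a name from the list of things; names that differ only in an ending like _2 or _b are one class to them, and where a whole thing is asked for, a point or a joint stands for the part that bears it (a point fixed in the world has none). Each returns a list of dicts, best first, with "p" (0 to 1); they miss things now and then, are a little off and sometimes report something else, mostly with a low value. They report only what shows in the picture. A call takes as long as a camera call.
- arm.trace(thing, camera): "region" (400x640 bool, what is visible of it) and "pixel" ([column, row] in pixels, amid what is visible of it).
The state is a dict: "time_s": time; "joint_pos": joint angles; "joint_vel": joint speeds; "joint_efforts": joint torques, N m; "tool_pos": TCP position; "tcp_rot": TCP orientation; "contact_force": force on the tool from outside, world axes, zero at the start; "torque": the same for the moment, N m; "grip_width": opening from 0.0 (shut) to 1.0 (fully open).
Only numpy, scipy, OpenCV 4.12 (cv2) and the standard library are available. Lean on these libraries where they do the work, as an engineer would, in place of code of your own. Each camera call takes 0.05 s, during which the arm holds its last target.

## Working session

There is one attempt and no reset: what is moved stays moved. The work goes in short steps, each a Python script; the robot and the scene stay as the last script left them, time stands still between calls to the robot, and variables do not carry over. Pictures are saved under pics/ and viewed, and the job is handed in when it is done.

```bash
mkdir -p pics; ls; python3 - <<'E'
from station import arm
import cv2,numpy as np
s=arm.read_state();print(s['time_s'],s['tool_pos'],s['tcp_rot'])
for n in("side","top"):
    im=arm.grab_frame(n);cv2.imwrite(f"pics/{n}0.png",im[:,:,::-1])
    p=arm.camera_params(n);R=cv2.Rodrigues(p['rvec'])[0];print(n,p['K'],-R.T@p['tvec'],R[2])
    for t in("dropper_center","pill_bottle_center","tablet_tube_center","ointment_pot_center","rack_full","rack_empty"):
        print(t,[(round(d['p'],2),np.round(d['pixel']),int(d['region'].sum())) for d in arm.trace(t,n)[:3]])
E
```

```text
pics
0.0 [ 0.19869344 -0.59206552  0.22184814] [-1.5117041   1.56925021  1.95375338]
side [[361.14284672   0.         320.82517671]
 [  0.         361.14284672 195.66133986]
 [  0.           0.           1.        ]] [0.12901747 0.7992154  0.60263257] [ 0.36325525 -0.7781855  -0.51232115]
dropper_center [(0.71, array([272., 265.]), 435)]
pill_bottle_center [(0.74, array([329., 222.]), 297)]
tablet_tube_center [(0.98, array([309., 231.]), 429), (0.66, array([301., 273.]), 920), (0.31, array([312., 247.]), 193)]
ointment_pot_center [(0.86, array([293., 252.]), 443), (0.74, array([277., 262.]), 505)]
rack_full [(0.55, array([294., 276.]), 772)]
rack_empty [(0.56, array([341., 192.]), 1196), (0.46, array([312., 248.]), 169)]
top [[463.16038772   0.         318.36860779]
 [  0.         463.16038772 197.37199517]
 [  0.           0.           1.        ]] [ 3.80581602e-01 -5.53848550e-04  1.10872005e+00] [ 0.10964196  0.01438654 -0.99386703]
dropper_center [(0.48, array([206., 205.]), 224)]
pill_bottle_center [(0.58, array([296., 211.]), 210)]
tablet_tube_center [(0.54, array([261., 208.]), 258)]
ointment_pot_center [(0.87, array([233., 206.]), 357)]
rack_full [(0.86, array([250., 213.]), 1494)]
rack_empty [(0.59, array([404., 196.]), 4430)]
```

View pics/top0.png

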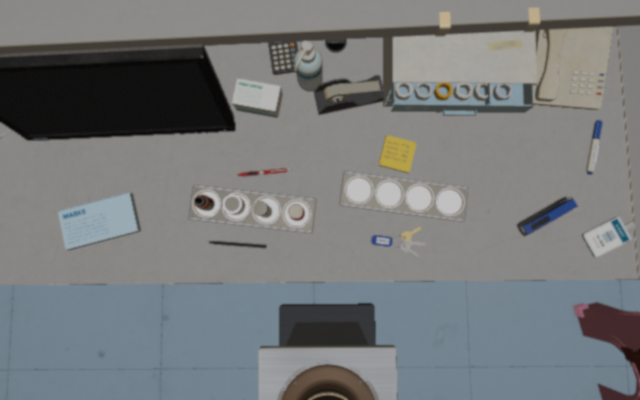

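View pics/side0.png

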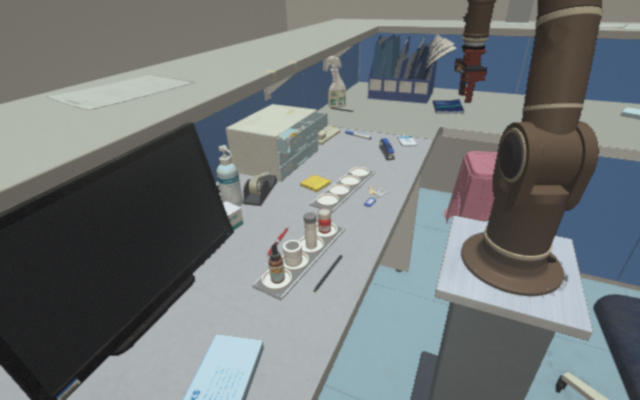

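The top view shows the full rack on the left. From the left it holds the dropper (205,203), pot (233,206), tube (263,208) and pill bottle (296,211). The empty dishes are at about (358,190), (388,194), (419,198) and (450,202). Next I'll get coarse positions, then look with the wrist camera.

```bash
cat > h.py <<'E'
from station import arm
import cv2,numpy as np
def ray(n,uv,z,p=None):
    p=p or arm.camera_params(n);R=cv2.Rodrigues(np.array(p['rvec']))[0];t=np.array(p['tvec']).ravel()
    d=R.T@np.linalg.solve(p['K'],[uv[0],uv[1],1]);c=-R.T@t
    return c+d*(z-c[2])/d[2]
def proj(p,X): return cv2.projectPoints(np.array(X,float).reshape(-1,3),np.array(p['rvec']),np.array(p['tvec']),np.array(p['K']),None)[0].reshape(-1,2)
from scipy.spatial.transform import Rotation as Rot
def down(phi):
    # tool x down, tool y at angle phi in world xy
    y=np.array([np.cos(phi),np.sin(phi),0]);x=np.array([0,0,-1.]);z=np.cross(x,y)
    return Rot.from_matrix(np.stack([x,y,z],1)).as_euler('xyz').tolist()
E
python3 - <<'E'
from h import *
for uv in [(358,190),(388,194),(419,198),(450,202)]: print(ray('top',uv,.016))
for uv,z in [((205,203),.1),((233,206),.06),((263,208),.1),((297,211),.07),((189,222),.008),((195,186),.008),((312,231),.008),((316,196),.008)]: print(uv,ray('top',uv,z))
R=Rot.from_euler('xyz',arm.read_state()['tcp_rot']).as_matrix();print(R.round(2))
p=arm.camera_params('wrist');Rc=cv2.Rodrigues(p['rvec'])[0];c=-Rc.T@p['tvec'];print(p['K'],'cam in tool',R.T@(c-arm.read_state()['tool_pos']),(R.T@Rc.T).round(2))
E
```

```text
[ 0.51763623 -0.07903483  0.016     ]
[ 0.50723177 -0.14986224  0.016     ]
[ 0.49684046 -0.22276965  0.016     ]
[ 0.4864905  -0.29538697  0.016     ]
(205, 203) [0.48234751 0.26323778 0.1       ]
(233, 206) [0.47876852 0.20948883 0.06      ]
(263, 208) [0.46987135 0.13554136 0.1       ]
(297, 211) [0.46487765 0.06289132 0.07      ]
(189, 222) [0.44648074 0.3248791  0.008     ]
(195, 186) [0.53304349 0.31216287 0.008     ]
(312, 231) [0.42191963 0.03129568 0.008     ]
(316, 196) [0.50537969 0.02101278 0.008     ]
[[ 0.    0.32 -0.95]
 [-0.   -0.95 -0.32]
 [-1.    0.   -0.  ]]
[[321.43922822   0.         316.38448218]
 [  0.         321.43922822 203.88049635]
 [  0.           0.           1.        ]] cam in tool [-0.16273368 -0.00022824 -0.07369175] [[-0.   -0.27  0.96]
 [ 1.    0.    0.  ]
 [-0.    0.96  0.27]]
```

```bash
python3 - <<'E'
from h import *
P={}
for n,pos in (("E",(.45,-.187,.3)),("F",(.43,.17,.3))):
    for ph in (np.pi/2-.14,-np.pi/2-.14):
        q=arm.solve_ik(pos,down(ph)); print(n,ph,q)
    arm.move_pose(pos,down(np.pi/2-.14))
    p=arm.camera_params('wrist'); im=arm.grab_frame('wrist'); cv2.imwrite(f'pics/w{n}.png',im[:,:,::-1])
    np.savez(f'w{n}.npz',im=im,**p)
    T=("dropper_center","pill_bottle_center","tablet_tube_center","ointment_pot_center","rack_full") if n=="F" else ("rack_empty",)
    for t in T:
        r=arm.trace(t,'wrist');print(t,[(round(d['p'],2),np.round(d['pixel']),int(d['region'].sum())) for d in r[:3]])
        if r: np.save(f'm_{t}.npy',r[0]['region'])
    print(arm.read_state()['time_s'])
E
```

```text
E 1.4307963267948964 [ 0.89891608  0.172206   -0.68322414  1.77332336  0.11477812  1.23624241
  1.61593717]
E -1.7107963267948967 [ 0.53198648  0.12742978 -0.26316178  1.79413097  0.03515199  1.22457137
 -1.45186705]
rack_empty [(0.67, array([603., 133.]), 466), (0.57, array([324., 198.]), 11173)]
2.5583
F 1.4307963267948964 [ 0.49372725  0.20022738 -1.09744162  1.80901816  0.18790967  1.24573183
  0.77466375]
F -1.7107963267948967 [ 0.36382     0.15971877 -0.93165708  1.81415698  0.1356366   1.23452279
 -2.31749179]
dropper_center [(0.61, array([407., 201.]), 865)]
pill_bottle_center [(0.9, array([244., 208.]), 920)]
tablet_tube_center [(0.77, array([299., 212.]), 805)]
ointment_pot_center [(0.94, array([356., 207.]), 1166)]
rack_full [(0.85, array([327., 183.]), 4109), (0.54, array([341., 186.]), 724)]
4.2<sys>:0: UserWarning: Gimbal lock detected. Setting third angle to zero since it is not possible to uniquely determine all angles.
```

View pics/wE.png

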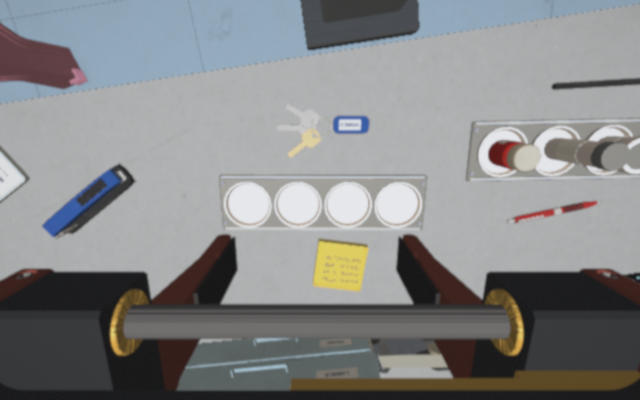

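View pics/wF.png

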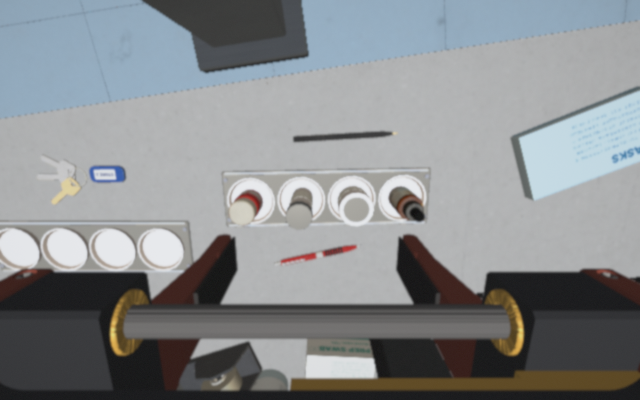

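The wrist views are turned half round, so image left is the robot's right. They confirm the order: pill (244,208), tube (299,212), pot (356,207), dropper (407,201). I'll fit the rack poses and overlay them on the pictures to check.

```bash
python3 - <<'E' 2>/dev/null
from h import *
from scipy.optimize import least_squares
def xf(s,pts):
    c,n=np.cos(s[2]),np.sin(s[2]); pts=np.array(pts,float)
    return np.c_[s[0]+c*pts[:,0]-n*pts[:,1],s[1]+n*pts[:,0]+c*pts[:,1],pts[:,2]]
pE=dict(np.load('wE.npz'));pF=dict(np.load('wF.npz'))
g=pE['im'].min(2)
m=(g>200).astype(np.uint8);n,l,st,ce=cv2.connectedComponentsWithStats(m)
b=[(ce[i],st[i]) for i in range(1,n) if 800<st[i][4]<3000 and 150<ce[i][1]<240 and 215<ce[i][0]<430]
b.sort(key=lambda t:-t[0][0]); print(b)
cand=np.array([t[0] for t in b])
D=[.108,.036,-.036,-.108]
if len(cand)==4:
    f=lambda s:(proj(pE,xf(s,[(0,d,.015) for d in D]))-cand).ravel()
    r=least_squares(f,[.5,-.187,-.14]);print('E dishes',r.x,r.fun.round(1))
C=[(-.042,-.15,.008),(-.042,.15,.008),(.042,.15,.008),(.042,-.15,.008)]
for nm,p,cor,x0 in (('E',pE,[(220,176),(423,175),(426,229),(221,230)],[.5,-.187,-.14]),('F',pF,[(222,171),(429,168),(431,222),(223,228)],[.47,.17,-.14])):
    g2=cv2.cvtColor(p['im'],cv2.COLOR_RGB2GRAY)
    f=lambda s:(proj(p,xf(s,C))-np.array(cor)).ravel()
    r=least_squares(f,x0);print(nm,'corners',r.x,r.fun.round(1))
    s=r.x;np.save(f'rack{nm}.npy',s)
    big=cv2.resize(p['im'][130:260,200:450,::-1],None,fx=3.2,fy=3.2,interpolation=cv2.INTER_CUBIC)
    dr=lambda X,col:cv2.polylines(big,[np.int32((proj(p,X)-[200,130]+.5)*3.2)],True,col,1)
    dr(xf(s,C),(0,255,0))
    a=np.linspace(0,2*np.pi,50)
    for d in D: dr(xf(s,np.c_[.031*np.cos(a),d+.031*np.sin(a),a*0+.018]),(0,0,255))
    cv2.imwrite(f'pics/fit{nm}.png',big)
E
```

```text
[(array([396.93377049, 203.85442623]), array([ 375,  183,   47,   46, 1525], dtype=int32)), (array([347.24886878, 203.60827408]), array([ 325,  182,   47,   47, 1547], dtype=int32)), (array([297.7936815 , 203.53191489]), array([ 274,  182,   48,   47, 1551], dtype=int32)), (array([248.33896104, 203.67922078]), array([ 224,  182,   48,   47, 1540], dtype=int32))]
E dishes [ 0.50235084 -0.18570927 -0.14268485] [ 0.4 -0.1  0.2  0.1 -0.1  0.1 -0.5 -0.1]
E corners [ 0.50356747 -0.18599588 -0.13365379] [-2.3 -0.2  4.2 -0.9 -3.6  0.5  1.7  0.9]
F corners [ 0.47710595  0.17694854 -0.11774498] [-1.4  0.7  2.1 -1.1 -4.   0.9  3.3 -0.8]
```

```bash
python3 -c "
import cv2,numpy as np
cv2.imwrite('pics/fit.png',np.vstack([cv2.resize(cv2.imread('pics/fit%s.png'%n),None,fx=.7,fy=.7) for n in 'EF']))"
```

```text
(no output)
```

View pics/fit.png

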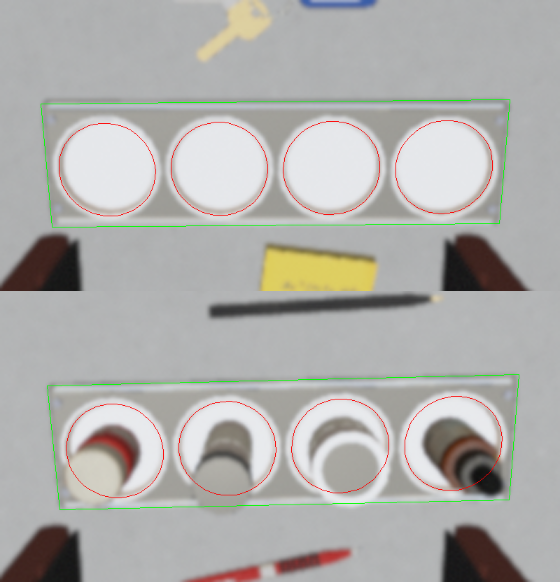

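```bash
cat >> h.py <<'E'
def xf(s,pts):
    c,n=np.cos(s[2]),np.sin(s[2]); pts=np.array(pts,float)
    return np.c_[s[0]+c*pts[:,0]-n*pts[:,1],s[1]+n*pts[:,0]+c*pts[:,1],pts[:,2]]
D=[.108,.036,-.036,-.108]
A=np.linspace(0,2*np.pi,60,endpoint=False)
PROF={'dropper_center':[(.011,.016),(.075,.016),(.086,.009),(.113,.006)],'pill_bottle_center':[(.011,.018),(.073,.018)],
'tablet_tube_center':[(.011,.015),(.09,.016),(.107,.016)],'ointment_pot_center':[(.011,.022),(.045,.023),(.061,.023)]}
def sil(p,t,x,y):
    m=np.zeros((400,640),np.uint8)
    L=PROF[t]
    for (z0,r0),(z1,r1) in zip(L[:-1],L[1:]):
        X=np.vstack([np.c_[x+r*np.cos(A),y+r*np.sin(A),0*A+z] for z,r in((z0,r0),(z1,r1))])
        h=cv2.convexHull(np.float32(proj(p,X)));cv2.fillConvexPoly(m,np.int32(np.round((h)*16)),1,shift=4)
    return m
E
cat > fit.py <<'E'
from h import *
from scipy.optimize import minimize
B=np.linspace(-1,1,60)
def edges(s):
    P=[]
    for sx in(-.042,.042): P.append(np.c_[0*B+sx,.15*B,0*B+.008])
    for sy in(-.15,.15): P.append(np.c_[.042*B,0*B+sy,0*B+.008])
    for r,z in((.0345,.018),):
        for d in D: P.append(np.c_[r*np.cos(A),d+r*np.sin(A),0*A+z])
    return xf(s,np.vstack(P))
def fitrack(p,s0):
    g=cv2.GaussianBlur(cv2.cvtColor(p['im'],cv2.COLOR_RGB2GRAY).astype(np.float32),(0,0),1)
    G=np.minimum(np.hypot(cv2.Sobel(g,5,1,0),cv2.Sobel(g,5,0,1)),150)
    best=None
    for bl in(3,1.5,.7):
        Gb=cv2.GaussianBlur(G,(0,0),bl)
        def f(s):
            u=proj(p,edges(s)).astype(np.float32);return -cv2.remap(Gb,u[:,:1].copy(),u[:,1:].copy(),1).mean()
        r=minimize(f,s0,method='Nelder-Mead',options=dict(initial_simplex=np.array(s0)+np.vstack([np.zeros(3),np.diag([.004,.004,.02])]),xatol=1e-5));s0=r.x
    return s0,r.fun
pE=dict(np.load('wE.npz'));pF=dict(np.load('wF.npz'))
e,v=fitrack(pE,[.5024,-.1857,-.1427]);print('E',e,v)
e2,v=fitrack(pF,[.477,.1765,-.13]);print('F',e2,v)
np.save('rackE.npy',[.50235,-.18571,-.14268]);np.save('rackF.npy',e2)
out={}
for t,d in zip(("dropper_center","ointment_pot_center","tablet_tube_center","pill_bottle_center"),D):
    m=np.load(f'm_{t}.npy').astype(np.uint8)
    c0=xf(e2,[(0,d,0)])[0,:2]
    def f(x):
        s=sil(pF,t,*x);return -(s&m).sum()/(s|m).sum()
    r=minimize(f,c0,method='Nelder-Mead',options=dict(initial_simplex=c0+np.array([[0,0],[.006,0],[0,.006]])))
    out[t]=r.x;print(t,'dish',c0.round(4),'obj',r.x.round(4),'off mm',((r.x-c0)*1e3).round(1),'iou',round(-r.fun,2))
np.savez('objs.npz',**out)
big=[]
for p,s in((pE,np.load('rackE.npy')),(pF,e2)):
    b=cv2.resize(p['im'][130:260,200:450,::-1],None,fx=2.3,fy=2.3,interpolation=cv2.INTER_CUBIC)
    for u in proj(p,edges(s)): cv2.circle(b,tuple(np.int32((u-[200,130]+.5)*2.3)),0,(0,0,255),-1)
    if p is pF:
        for t,x in out.items():
            c,_=cv2.findContours(sil(p,t,*x),0,1); cv2.polylines(b,[np.int32((k[:,0]-[200,130]+.5)*2.3) for k in c],True,(0,255,0),1)
    big.append(b)
cv2.imwrite('pics/fit2.png',np.vstack(big))
E
python3 fit.py 2>/dev/null
```

```text
E [ 0.50384256 -0.18597425 -0.14334182] -66.06578826904297
F [ 0.47740886  0.17646383 -0.11974423] -66.65127563476562
dropper_center dish [0.4903 0.2837] obj [0.4986 0.3324] off mm [ 8.3 48.8] iou -0.0
ointment_pot_center dish [0.4817 0.2122] obj [0.4896 0.2808] off mm [ 7.9 68.6] iou -0.0
tablet_tube_center dish [0.4731 0.1407] obj [0.5417 0.1486] off mm [68.6  7.9] iou -0.0
pill_bottle_center dish [0.4645 0.0692] obj [0.4803 0.1045] off mm [15.8 35.3] iou -0.0
```

View pics/fit2.png

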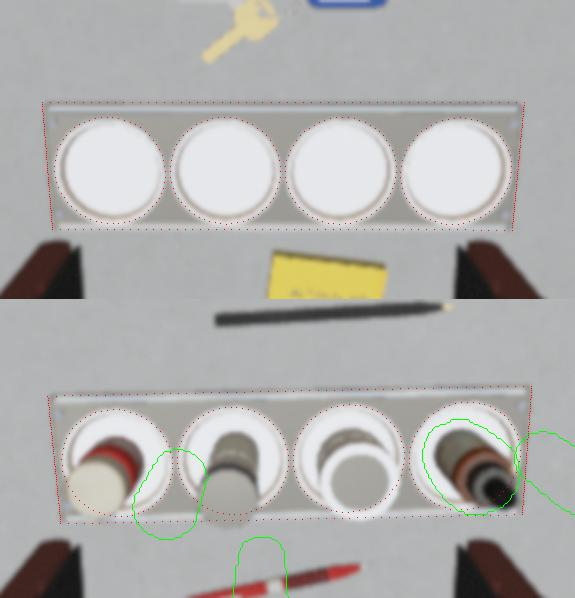

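Rack fits line up well. The object fit failed on an unsigned-integer negation bug, so I'll fix that.

```bash
sed -i 's/return -(s&m).sum()/return -float((s\&m).sum())/' fit.py; python3 fit.py 2>/dev/null
```

```text
E [ 0.50384256 -0.18597425 -0.14334182] -66.06578826904297
F [ 0.47740886  0.17646383 -0.11974423] -66.65127563476562
dropper_center dish [0.4903 0.2837] obj [0.4875 0.2808] off mm [-2.8 -2.9] iou 0.89
ointment_pot_center dish [0.4817 0.2122] obj [0.4834 0.2139] off mm [1.7 1.7] iou 0.94
tablet_tube_center dish [0.4731 0.1407] obj [0.469  0.1441] off mm [-4.1  3.4] iou 0.81
pill_bottle_center dish [0.4645 0.0692] obj [0.4639 0.0684] off mm [-0.7 -0.8] iou 0.91
```

View pics/fit2.png

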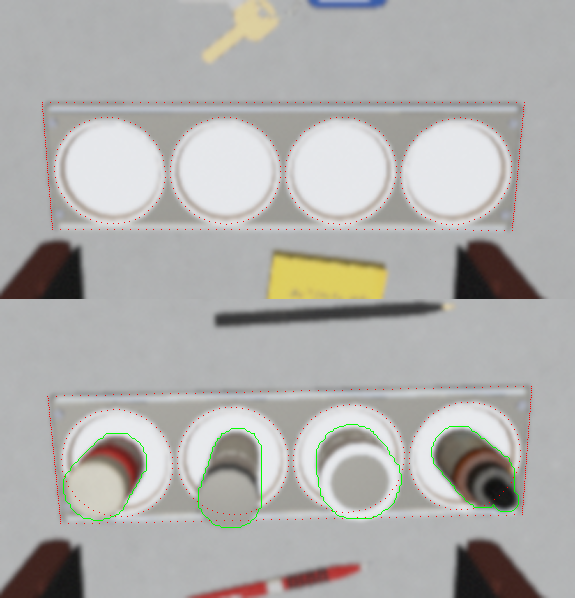

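Fits agree with the picture; the tube's contour runs about 2 mm too far right at its base. I'll check IK for the grasps with the jaws across the row, then do the dropper.

```bash
cat > pp.py <<'E'
from h import *
import warnings;warnings.filterwarnings('ignore')
E_=np.array([.5031,-.1858,-.143]);F_=np.load('rackF.npy');O=dict(np.load('objs.npz'));O['tablet_tube_center']=O['tablet_tube_center']+[0,-.0015]
GZ={'dropper_center':.060,'ointment_pot_center':.048,'tablet_tube_center':.060,'pill_bottle_center':.048}
SRC=dict(zip(("dropper_center","ointment_pot_center","tablet_tube_center","pill_bottle_center"),D))
def plan(t,flip=0):
    z=GZ[t]-.019
    pf=xf(F_,[(0,SRC[t],0)])[0]; pe=xf(E_,[(0,-SRC[t],0)])[0]
    return z,O[t],pe[:2],down(F_[2]+flip),down(E_[2]+flip)
def go(t,flip=0):
    z,a,b,oa,ob=plan(t,flip);H=z+.13
    st=lambda m:(lambda s:print(m,round(s['time_s'],2),np.round(s['tool_pos'],4),'w',round(s['grip_width']*88,1),'F',np.round(s['contact_force'],1),np.round(s['joint_pos'],2)))(arm.read_state())
    arm.move_pose([*a,H],oa);st('above')
    arm.move_straight([*a,z]);st('down')
    arm.gripper_to(0.0);arm.wait(.2);st('grip')
    arm.move_straight([*a,H]);st('lift')
    arm.move_pose([*b,H],ob);st('above2')
    arm.move_straight([*b,z+.001],vel=.12);arm.wait(.2);st('place')
    arm.gripper_to(1.0);arm.wait(.2);st('rel')
    arm.move_straight([*b,H]);st('up')
E
python3 - <<'E'
from pp import *
for t in GZ:
    for fl in(0,np.pi):
        z,a,b,oa,ob=plan(t,fl)
        for p,o in((a,oa),(b,ob)):
            for zz in(z,z+.13):
                q=arm.solve_ik([*p,zz],o);print(t[:6],round(fl),np.round(p,3),None if q is None else np.round(q,2))
E
```

```text
droppe 0 [0.488 0.281] [-0.18  0.6  -0.58  1.88  0.45  0.79 -1.12]
droppe 0 [0.488 0.281] [-0.08  0.45 -0.69  1.78  0.33  1.04 -1.02]
droppe 0 [ 0.488 -0.293] [ 1.03  0.68 -0.79  1.86  0.62  0.87 -0.21]
droppe 0 [ 0.488 -0.293] [ 1.18  0.57 -1.01  1.75  0.53  1.13 -0.15]
droppe 3 [0.488 0.281] [ 0.15  0.83 -1.11  1.86  0.88  1.04  1.69]
droppe 3 [0.488 0.281] [ 0.24  0.69 -1.26  1.76  0.7   1.23  1.81]
droppe 3 [ 0.488 -0.293] [ 1.14  0.77 -0.98  1.85  0.78  0.97  2.81]
droppe 3 [ 0.488 -0.293] [-0.37  0.68  1.26  1.85 -0.71  1.16 -2.15]
ointme 0 [0.483 0.214] [-0.07  0.57 -0.56  1.97  0.45  0.72 -1.03]
ointme 0 [0.483 0.214] [ 0.04  0.4  -0.7   1.87  0.31  0.98 -0.91]
ointme 0 [ 0.498 -0.221] [ 0.85  0.63 -0.69  1.93  0.56  0.79 -0.3 ]
ointme 0 [ 0.498 -0.221] [ 0.96  0.47 -0.83  1.82  0.4   1.02 -0.17]
ointme 3 [0.483 0.214] [ 0.25  0.78 -1.06  1.95  0.86  0.95  1.78]
ointme 3 [0.483 0.214] [ 0.38  0.64 -1.25  1.85  0.67  1.16  1.92]
ointme 3 [ 0.498 -0.221] [ 1.03  0.76 -0.98  1.92  0.8   0.92  2.65]
ointme 3 [ 0.498 -0.221] [ 1.14  0.6  -1.12  1.81  0.6   1.12  2.8 ]
tablet 0 [0.
[... 375 characters left out ...]
 0.6   1.12  2.07]
tablet 3 [ 0.508 -0.15 ] [ 0.94  0.73 -1.02  1.94  0.79  0.93  2.51]
tablet 3 [ 0.508 -0.15 ] [ 1.04  0.57 -1.16  1.84  0.58  1.13  2.68]
pill_b 0 [0.464 0.068] [ 0.22  0.5  -0.58  2.11  0.44  0.65 -0.78]
pill_b 0 [0.464 0.068] [ 0.36  0.3  -0.72  2.    0.25  0.93 -0.61]
pill_b 0 [ 0.518 -0.079] [ 0.47  0.56 -0.53  1.98  0.43  0.71 -0.47]
pill_b 0 [ 0.518 -0.079] [ 0.58  0.38 -0.65  1.88  0.28  0.97 -0.34]
pill_b 3 [0.464 0.068] [ 0.56  0.7  -1.07  2.09  0.83  0.86  2.02]
pill_b 3 [0.464 0.068] [ 0.73  0.52 -1.26  1.98  0.57  1.06  2.23]
pill_b 3 [ 0.518 -0.079] [ 0.81  0.76 -1.03  1.96  0.83  0.92  2.34]
pill_b 3 [ 0.518 -0.079] [ 0.92  0.59 -1.18  1.86  0.61  1.11  2.51]
```

```bash
sed -i 's/arm.move_pose(\[\*b,H\],ob)/arm.move_straight([*b,H],ob,vel=.25)/' pp.py
python3 - <<'E'
from pp import *
go('dropper_center')
for n in('side','top'): cv2.imwrite(f'pics/{n}1.png',arm.grab_frame(n)[:,:,::-1])
E
```

```text
above 5.78 [0.4877 0.2806 0.1712] w 87.7 F [ 0.5 -0.1 -0.3] [-0.08  0.45 -0.69  1.78  0.33  1.04 -1.02]
down 6.79 [0.488  0.2812 0.0418] w 87.9 F [-0.3  0.5  0.4] [-0.16  0.61 -0.6   1.88  0.47  0.8  -1.14]
grip 7.9 [0.4875 0.2808 0.041 ] w 32.1 F [-0.2 -0.3 -0.9] [-0.16  0.61 -0.6   1.88  0.47  0.8  -1.14]
lift 8.92 [0.4871 0.2803 0.1701] w 32.0 F [ 0.3 -0.4 -1.6] [-0.08  0.45 -0.7   1.78  0.33  1.04 -1.02]
above2 11.36 [ 0.4879 -0.2917  0.1711] w 32.3 F [ 0.9 -0.1 -0.6] [ 0.85  0.42 -0.51  1.77  0.24  1.02  0.1 ]
place 12.78 [ 0.488  -0.2929  0.0426] w 31.9 F [-0.1 -0.9 -0.7] [ 0.79  0.58 -0.45  1.87  0.35  0.77  0.01]
rel 13.97 [ 0.4877 -0.2927  0.042 ] w 88.2 F [-0.8  0.4  0.1] [ 0.79  0.58 -0.45  1.87  0.35  0.77  0.01]
up 14.97 [ 0.4871 -0.2925  0.1701] w 87.8 F [-0.3 -0.   0.2] [ 0.85  0.42 -0.52  1.77  0.24  1.02  0.1 ]
```

```bash
python3 -c "
import cv2,numpy as np
a=cv2.resize(cv2.imread('pics/side1.png')[140:300,220:400],None,fx=2.2,fy=2.2);b=cv2.resize(cv2.imread('pics/top1.png')[150:260,180:500],None,fx=2,fy=2)
w=max(a.shape[1],b.shape[1]);f=lambda i:np.pad(i,((0,0),(0,w-i.shape[1]),(0,0)))
cv2.imwrite('pics/c1.png',np.vstack([f(a),f(b)]))"
```

```text
(no output)
```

View pics/c1.png

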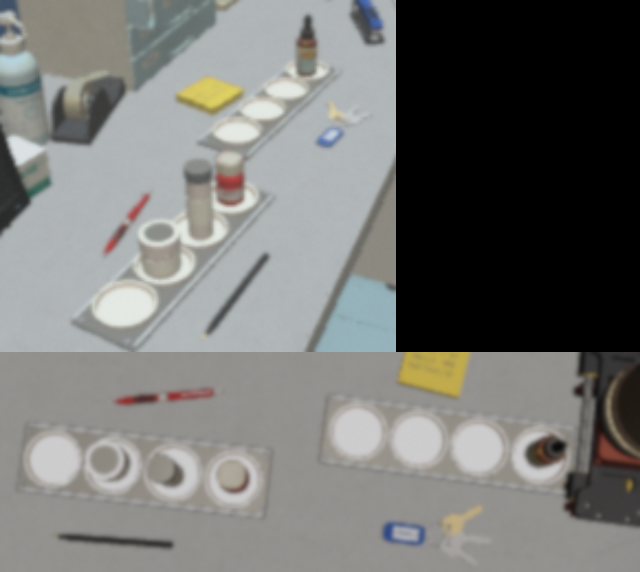

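The dropper stands upright and centred in the right-end dish. In the crop that is (307,60) side and (540,450) top. I'll carry on with the rest.

```bash
python3 - <<'E'
from pp import *
for t in('ointment_pot_center','tablet_tube_center','pill_bottle_center'):
    print(t)
    go(t)
    cv2.imwrite(f'pics/side_{t}.png',arm.grab_frame('side')[:,:,::-1])
    if not np.any([x['p']>.4 for x in arm.trace(t,'side')]): print('not seen')
arm.move_pose((.45,-.187,.3),down(np.pi/2-.14))
p=arm.camera_params('wrist');im=arm.grab_frame('wrist');cv2.imwrite('pics/wEnd.png',im[:,:,::-1])
from scipy.optimize import minimize
for t,d in SRC.items():
    r=arm.trace(t,'wrist')
    c0=xf(E_,[(0,-d,0)])[0,:2]
    for k in r[:2]:
        m=k['region'].astype(np.uint8)
        f=lambda x:(lambda s:-float((s&m).sum())/float((s|m).sum()))(sil(p,t,*x))
        q=minimize(f,c0,method='Nelder-Mead',options=dict(initial_simplex=c0+np.array([[0,0],[.006,0],[0,.006]])))
        print(t,round(k['p'],2),np.round(k['pixel']),'off mm',((q.x-c0)*1e3).round(1),round(-q.fun,2))
print(arm.read_state()['time_s'])
E
```

```text
ointment_pot_center
above 16.92 [0.4839 0.2128 0.1589] w 88.0 F [0.4 0.5 0.4] [ 0.17  0.45 -0.87  1.86  0.41  1.01 -1.  ]
down 17.93 [0.4838 0.2143 0.0297] w 87.3 F [-0.2  0.3  0.9] [ 0.05  0.62 -0.74  1.96  0.59  0.78 -1.15]
grip 18.87 [0.4834 0.2139 0.029 ] w 45.3 F [ 0.1 -0.2  2.8] [ 0.05  0.62 -0.74  1.96  0.59  0.78 -1.15]
lift 19.88 [0.4829 0.2135 0.1581] w 45.3 F [ 0.4  0.1 -1. ] [ 0.16  0.46 -0.87  1.86  0.41  1.01 -1.  ]
above2 21.77 [ 0.4982 -0.2201  0.1591] w 45.9 F [ 0.1  0.4 -0.7] [ 0.93  0.46 -0.78  1.83  0.37  1.01 -0.15]
place 23.2 [ 0.4982 -0.2217  0.0304] w 45.4 F [-0.7  1.  -1. ] [ 0.83  0.62 -0.67  1.93  0.54  0.78 -0.29]
rel 24.21 [ 0.498  -0.2215  0.03  ] w 88.0 F [-0.8  0.  -0.7] [ 0.83  0.62 -0.67  1.93  0.54  0.78 -0.29]
up 25.22 [ 0.4974 -0.2214  0.1582] w 87.9 F [ 0.5  0.  -0.6] [ 0.93  0.46 -0.78  1.83  0.38  1.01 -0.15]
tablet_tube_center
above 26.68 [0.4695 0.1413 0.1707] w 88.0 F [ 0.3 -0.3 -0.5] [ 0.38  0.39 -0.96  1.93  0.38  1.01 -0.87]
down 27.7 [0.4695 0.1428 0.0417] w 87.8 F [ 0.5  0.4 -0.6] [ 0.23  0.57 -0.8   2.05  0.59  0.77 -1.06]
grip 28.82 [
[... 1015 characters left out ...]
55  0.37 -0.96  1.99  0.37  0.96 -0.72]
above2 39.66 [ 0.5178 -0.077   0.1586] w 35.6 F [-0.1 -0.1  0.2] [ 0.75  0.45 -0.89  1.87  0.41  1.01 -0.46]
place 41.08 [ 0.5188 -0.0791  0.0305] w 35.5 F [-0.7  0.6 -0.3] [ 0.63  0.62 -0.76  1.97  0.6   0.78 -0.62]
rel 42.22 [ 0.5185 -0.0789  0.03  ] w 87.9 F [ 1.   0.1 -1. ] [ 0.63  0.62 -0.76  1.97  0.6   0.78 -0.62]
up 43.23 [ 0.5179 -0.0791  0.1582] w 88.1 F [-0.8 -0.4  0.5] [ 0.75  0.46 -0.89  1.87  0.42  1.01 -0.46]
dropper_center 0.94 [242. 210.] off mm [0.9 1.8] 0.92
tablet_tube_center 0.85 [351. 216.] off mm [-0.7  0.8] 0.91
tablet_tube_center 0.37 [603. 146.] off mm [0. 0.] 0.0
pill_bottle_center 0.75 [400. 212.] off mm [0.6 0.1] 0.87
45.15
```

```bash
python3 -c "
import cv2,numpy as np
a=cv2.resize(cv2.imread('pics/side_pill_bottle_center.png')[140:300,220:400],None,fx=2,fy=2);b=cv2.resize(cv2.imread('pics/wEnd.png')[120:250,190:450],None,fx=2.1,fy=2.1)
w=max(a.shape[1],b.shape[1]);f=lambda i:np.pad(i,((0,0),(0,w-i.shape[1]),(0,0)))
cv2.imwrite('pics/c2.png',np.vstack([f(a),f(b)]))"
```

```text
(no output)
```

View pics/c2.png

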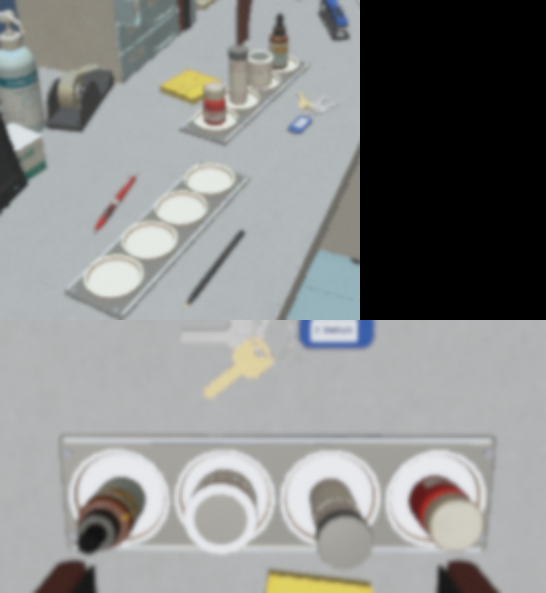

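All four stand upright and centred in the reverse order. In the crop, left to right (the robot's right to left), that is dropper (115,510), pot (222,505), tube (335,515) and pill bottle (445,510). The arm is clear, so I'm handing in.

```bash
python3 -c "
from station import arm
arm.wait(.3);s=arm.read_state();print(s['time_s'],s['contact_force']);print(arm.finish_job())"
```

```text
45.45 [ 0.87969917  0.10746921 -0.21858579]
the job is handed in; nothing more can be done
None
```

All four medicines are in the other rack in reverse order: from the robot's left, pill bottle, tablet tube, ointment pot, dropper. I handed the job in at 45.5 s with the gripper open and the arm clear of everything.

- **Position:** the last wrist-camera check put the dropper, tube and pill bottle within about 2 mm of their dish centres.
- **Pot:** the network did not report the pot in that last picture, so I have no measured offset for it. By eye in the side and wrist pictures, it stands upright and centred in its dish.
- **Force and grip:** wrist force stayed under about 3 N at every step I read. The grip widths stayed steady during the carries, so nothing slipped.

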